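# Fetch the white press die from behind the canister

### The job

The white crystal-press die stands in the wooden valet tray, hidden behind the tall blue-capped aluminium canister. Move the canister aside and stand it on the bare desk, stand the white die upright in the round steel dish, then put the canister back upright on its round black pad in the tray. Keep the canister upright all the time and do not shove the dish about.

Things in the scene. Friction and masses are not known exactly. Their poses are not given: they have to be found in the camera images.
- can_mid (a point): Front item: loose aluminium canister with a blue cap, a plain upright cylinder 52 mm in diameter and 80 mm tall, about 0.2 kg. The point is its centre, 40 mm above its underside; z is its axis. Hold it 50 to 65 mm above its underside, or the gripper hits its top, with the fingers either side along y of the pad, as the white die stands only 5 to 22 mm behind it.
- die_mid (a point): Hidden item: loose white die, upright cylinder 36 mm wide, 40 mm tall (top 6 mm taper to 28), 0.05 kg. The point is its centre, 20 mm up; z its axis. It stands behind the canister between two side cheeks with 9 to 17 mm clear each side, too little for fingers: grip it front and back, along x of the pad, once the canister is away (35 mm or more free behind). An unwanted black die is elsewhere.
- pad (a point): Centre of the flat black pad (64 mm), the canister's home, on the floor of the fixed wooden tray, 8 mm above the desk; z up, x towards the die, y across. Tray 190 (x) by 150 mm, rim 20 mm above the desk, centre 30 mm along x. Cheeks: 8 mm thick, 62 mm apart, 35 to 91 mm along x, tops 38 mm above the desk. Tray left or right of the robot, dish on the other side, bare desk midway.
- dish_in (a point): Loose round stainless steel dish, empty, 128 mm in diameter over the rim and 22 mm tall, wall 3 mm, inner floor 110 mm in diameter. The point is the centre of its inner floor, 3 mm above the desk; z is up.
Things that resemble listed ones, but are neither listed nor needed, are in the scene too. What is shaped like the part that bears die_mid but purple is not meant. Of the things that look like the part that bears dish_in, the smaller one is meant.

How it is judged:
By the outcome, as a careful person would: the job done as asked, in the order asked, and still so for the second after the job is handed in, with the robot touching nothing.
It also fails if it takes over 69 s, if anything falls off the work surface, if the arm or the gripper's body presses on something with over 40 N, if the wrist force passes 120 N, or if a joint passes its speed limit or range.

### The arm

A 6-joint arm with a two-finger parallel gripper is mounted at the origin on the work surface. World frame = base frame: x ahead of the robot, y to its left, z up, the work surface at z = 0. Lengths are in m, angles in rad, forces in N, time in s.
With the tool pointing down it reaches from about 0.325 to 0.875 m from the base axis. Payload 4.4 kg.
Tool frame: the origin (TCP) lies at the very end of the fingers, on their centre line; the grasp point (between the pads) lies ctrl.pinch_z behind it (ctrl.pinch_z is the distance from the TCP to the grasp point, in m); z points along the fingers, y is the line along which they close (so a half turn about z gives the same grasp; the last joint's range is limited). The gripper opens to 85 mm and grips with 20 to 120 N. Pads are 22 mm wide; open, the fingers measure 114 mm over their backs; the gripper's body (76 mm by 85 mm) begins 54 mm behind the grasp point. The pads swing forward as they close: fully open they stand 13 mm farther back than shut.
Start: joints at [-1.355, 0.207, 1.542, -0, 1.393, -0.15], TCP at [0.206, -0.537, 0.231] pointing down, gripper open.
Joint ranges: [-2.73, 2.73], [-0.86, 2.22], [0.23, 2.46], [-1.11, 4.25], [0.08, 2.63], [-2.82, 2.82]. Speed limits (rad/s): [2.79, 2.79, 3.14, 3.14, 3.14, 3.14].

### API

Orientations are given as a rotation vector (axis times angle).
In Python, from bench import ctrl, imaging gives the robot as it stands.
- The arm moves only by the tool apply_moves, never from a script. Its argument "series" is a list of rows, each a list of 3 entries, a list of its own where there are three numbers: the shift along the tool's x, y, z in mm, then the turn, a rotation vector about the tool's x, y, z in degrees, then the gripper's target within -1 to 1 (shut at 1, half-way at 0, fully open at -1). A call has 1 to 12 rows; each row shifts and turns the commanded pose from where the row before left it, along the tool's axes as they then stand; what a row does not reach is not made up. A row lasts 1/8 s, in which the tool goes at most 62.5 mm and 10.7 degrees, less where a joint would pass 70% of its speed; a pose out of reach is approached as far as the arm can. A call with a gripper value outside its range is refused whole. The fingers move at their own pace and stop on an object; "grip_force" is the grip in N (left out, the last holds). Time passes only in rows, so rows that do not move let the fingers close. It gives the time, the measured TCP pose, the force, the opening and the grip force at its end, in the units of the state.
- ctrl.state(): the state, without advancing time (a new reading comes with each control period).
- imaging.read_camera(name): name is "scene" or "top"; returns a dict with "image" (400x640x3 uint8, red, green, blue), "camera_matrix" (3x3 intrinsics, pixels), "xyz" and "attitude" of the camera in the world. Camera axes: x right, y up, looking along -z (the intrinsics and any distortion apply to the point x, -y, -z); pixel columns grow to the right and rows downward; lengths in m; the calibration is good to about 2 mm. A picture is of the moment at which its call begins. There is no depth.
- ctrl.hand_in(): hands the job in; it is judged then, once.
The state is a dict: "time_s": time; "joint_pos": joint angles; "dq": joint speeds; "joint_efforts": joint torques, N m; "position": TCP position; "tool_rot": TCP orientation; "ft_force": force on the tool from outside, world axes, zero at the start; "wrist_torque": the same for the moment, N m; "width": opening from 0.0 (shut) to 1.0 (fully open); "finger_force": force on a finger pad.
Only numpy, scipy, OpenCV 4.12 (cv2) and the standard library are available. Lean on these libraries where they do the work, as an engineer would, in place of code of your own. Each camera call takes 0.05 s, during which the arm holds its last target. There are 200 camera calls.

## Working session

There is one attempt and no reset: what is moved stays moved. The work goes in short steps, Python scripts to look and compute and a tool call to move; the robot and the scene stay as the last step left them, time stands still between calls to the robot, and variables do not carry over. Pictures are saved under pics/ and viewed, at most 12 in all, crops included, and the job is handed in when it is done.

Besides the shell and the picture viewer there is one more tool, called after ">>>" as a command line: name --argument value ..., lists and objects as JSON in quotes. apply_moves: Moves the arm, as the interface text tells. Its arguments: {"type":"object","properties":{"series":{"type":"array"},"grip_force":{"type":"number"}},"required":["series"]}

```bash
mkdir -p pics; ls; python3 - <<'E'
from bench import ctrl, imaging
import cv2
print(ctrl.pinch_z, ctrl.state())
for n in ("scene","top"):
    d=imaging.read_camera(n); cv2.imwrite(f"pics/{n}0.png",d["image"][:,:,::-1])
    print(n,{k:v for k,v in d.items() if k!="image"})
E
```

```text
pics
0.0187 {'time_s': 0.0, 'joint_pos': array([-1.35448452e+00,  2.07453184e-01,  1.54299791e+00, -1.77129754e-05,
        1.39349248e+00, -1.50513162e-01]), 'dq': array([-0.00057945,  0.0024275 , -0.00057155, -0.00047043,  0.00067316,
        0.0010207 ]), 'joint_efforts': array([-8.87626193e-04, -3.83041871e+01, -2.91592097e+01, -1.13567169e-04,
        1.08490430e-02,  3.60386878e-06]), 'position': array([ 0.20603427, -0.53598707,  0.23008608]), 'tool_rot': array([-3.08658824e+00, -5.72558544e-01,  1.48724659e-04]), 'ft_force': array([ 0.20730703,  0.59954384, -0.41359115]), 'wrist_torque': array([ 0.05652369, -0.03923787,  0.0424853 ]), 'finger_force': 0.0, 'width': 0.9975672599654354}
scene {'camera_matrix': array([[430.63282088,   0.        , 315.84229899],
       [  0.        , 430.63282088, 203.01613352],
       [  0.        ,   0.        ,   1.        ]]), 'xyz': array([ 1.09149912, -0.53063804,  0.71634752]), 'attitude': array([0.84537894, 0.35143714, 0.76862243])}
top {'camera_matrix': array([[427.88845656,   0.        , 322.77059233],
       [  0.        , 427.88845656, 203.14778351],
       [  0.        ,   0.        ,   1.        ]]), 'xyz': array([ 0.50818032, -0.02191031,  0.84468086]), 'attitude': array([ 0.03172008,  0.00396728, -1.55243619])}
```

View pics/scene0.png

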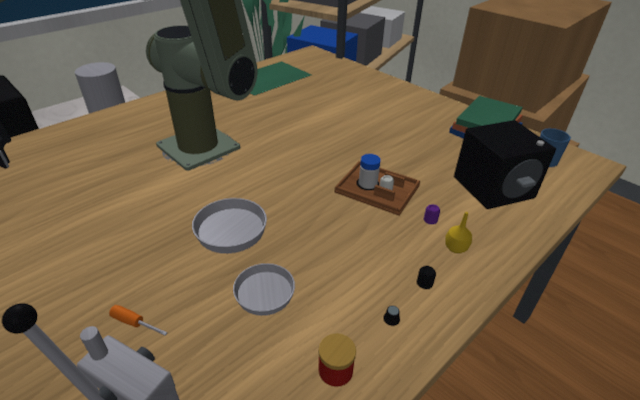

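View pics/top0.png

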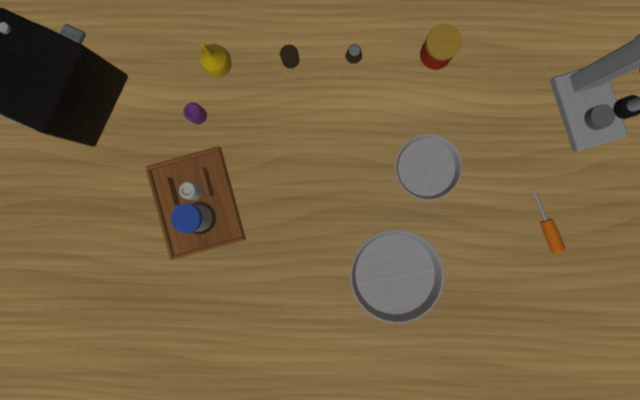

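```bash
cat > h.py <<'E'
from bench import ctrl, imaging
import numpy as np, cv2
from scipy.spatial.transform import Rotation as R
def cam(n):
    d=imaging.read_camera(n); d["R"]=R.from_rotvec(d["attitude"]).as_matrix(); return d
def ray(d,uv):
    K=d["camera_matrix"]; v=np.array([(uv[0]-K[0,2])/K[0,0],-(uv[1]-K[1,2])/K[1,1],-1.]); return d["R"]@v
def onz(d,uv,z):
    r=ray(d,uv); return d["xyz"]+r*(z-d["xyz"][2])/r[2]
def proj(d,P):
    p=(np.atleast_2d(P)-d["xyz"])@d["R"]; K=d["camera_matrix"]
    return np.c_[K[0,2]-K[0,0]*p[:,0]/p[:,2],K[1,2]+K[1,1]*p[:,1]/p[:,2]]
def tri(ds,uvs):
    A=[];b=[]
    for d,uv in zip(ds,uvs):
        r=ray(d,uv); r/=np.linalg.norm(r); M=np.eye(3)-np.outer(r,r); A.append(M); b.append(M@d["xyz"])
    A=np.vstack(A);b=np.hstack(b); x=np.linalg.lstsq(A,b,rcond=None)[0]; return x,np.linalg.norm(A@x-b)
def crop(d,x0,y0,w,h,s):
    return cv2.resize(d["image"][y0:y0+h,x0:x0+w,::-1],None,fx=s,fy=s,interpolation=cv2.INTER_CUBIC)
E
python3 - <<'E'
from h import *
s,t=cam("scene"),cam("top")
a=crop(t,140,142,110,120,4); b=crop(s,330,150,90,62,4)
c=crop(t,390,128,80,80,4)
o=np.zeros((568,800,3),np.uint8); o[:480,:440]=a; o[:248,440:800]=b; o[248:568,440:760]=c
cv2.imwrite("pics/c1.png",o)
for d,n in((s,"s"),(t,"t")):
    h=cv2.cvtColor(d["image"],cv2.COLOR_RGB2HSV)
    m=((h[...,0]>100)&(h[...,0]<130)&(h[...,1]>150)&(h[...,2]>40)).astype(np.uint8)
    N,_,st,ce=cv2.connectedComponentsWithStats(m)
    for i in range(1,N):
        if 60<st[i,4]<3000: print(n,"blue",st[i],ce[i])
print([onz(t,p,.02).round(4) for p in((147,167),(220,148),(245,238),(170,258))])
print([onz(t,p,.022).round(4) for p in((429,167),(397,276))], onz(s,(264,289),.02),onz(s,(230,225),.02))
E
```

```text
s blue [   0    0  128   23 1488] [43.36827957  7.2405914 ]
s blue [287  26  50  27 930] [313.7655914   38.57526882]
s blue [344  32  14  29 316] [350.49367089  45.12025316]
s blue [361 154  19  16 249] [370.08433735 161.60240964]
t blue [172 205  28  27 611] [185.43698854 218.11129296]
[array([0.5869, 0.341 , 0.02  ]), array([0.6262, 0.1987, 0.02  ]), array([0.4525, 0.1461, 0.02  ]), array([0.4109, 0.2913, 0.02  ])]
[array([ 0.5955, -0.2053,  0.022 ]), array([ 0.386 , -0.1474,  0.022 ])] [ 0.60336911 -0.20599498  0.02      ] [ 0.39219974 -0.14544933  0.02      ]
```

View pics/c1.png

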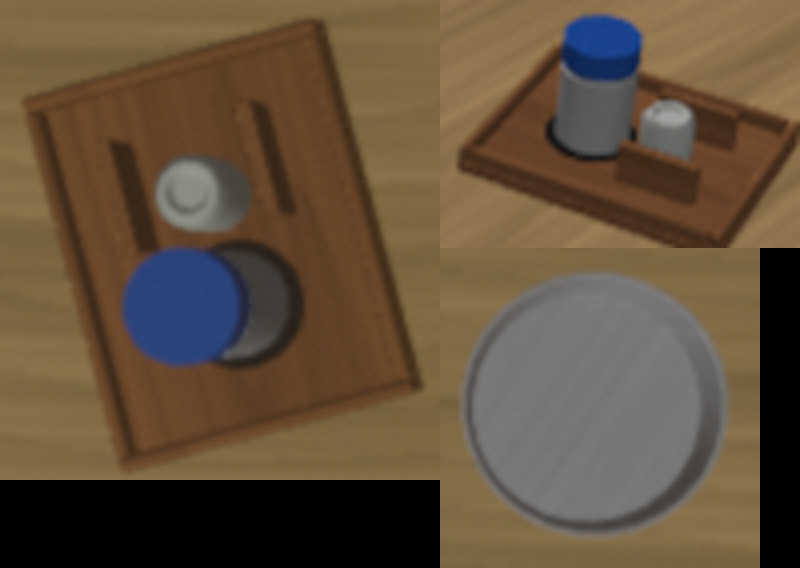

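```bash
python3 - <<'E'
from h import *
s,t=cam("scene"),cam("top")
print("can top",tri((t,s),((185.6,218.3),(370.2,159.2))))
print("die top",tri((t,s),((187.5,190),(387.2,176.5))))
print("dish rim",tri((t,s),((428.7,166.5),(264,288.5))))
c=np.array([onz(t,p,.02)[:2] for p in((145.5,167.5),(219.5,147),(245,238.5),(171.3,259.5))])
m=c.mean(0); ax=(c[0]+c[1]-c[2]-c[3]); ay=(c[0]+c[3]-c[1]-c[2])
print("lens",np.linalg.norm(ax)/2,np.linalg.norm(ay)/2,"ang",np.degrees(np.arctan2(ax[1],ax[0])),np.degrees(np.arctan2(-ay[0],ay[1])))
u=ax/np.linalg.norm(ax); print("centre",m,"pad",m-.03*u,"u",u)
print("can@.088",onz(t,(185.6,218.3),.088),onz(s,(370.2,159.2),.088),"die@.048",onz(t,(187.5,190),.048),onz(s,(387.2,176.5),.048))
Rm=R.from_rotvec(ctrl.state()["tool_rot"]).as_matrix(); print(Rm.round(3))
E
```

```text
can top (array([0.49102415, 0.24040886, 0.08805933]), np.float64(0.0020978475872466948))
die top (array([0.54396495, 0.25092675, 0.0542407 ]), np.float64(0.0041509765308005995))
dish rim (array([ 0.59823706, -0.20460794,  0.0160144 ]), np.float64(0.002551928639096612))
lens 0.18534171746200118 0.14966080209848817 ang 17.062133067934433 16.64782426112965
centre [0.51839836 0.24461322] pad [0.48971874 0.23581096] u [0.95598714 0.29340857]
can@.088 [0.49003579 0.23926571 0.088     ] [0.49164028 0.24194397 0.088     ] die@.048 [0.54222686 0.25076592 0.048     ] [0.54014545 0.26127454 0.048     ]
[[ 0.933  0.359 -0.   ]
 [ 0.359 -0.933  0.001]
 [ 0.    -0.001 -1.   ]]
```

>>> apply_moves --series '[[[0,0,0],[0,0,4],-1],[[31,-41,0],[0,0,0],-1],[[31,-41,0],[0,0,0],-1],[[31,-41,0],[0,0,0],-1],[[31,-41,0],[0,0,0],-1],[[31,-41,0],[0,0,0],-1],[[31,-41,0],[0,0,0],-1],[[31,-41,0],[0,0,0],-1],[[31,-41,0],[0,0,0],-1],[[31,-41,0],[0,0,0],-1],[[31,-41,0],[0,0,0],-1],[[31,-41,0],[0,0,0],-1]]' --grip_force 40

```text
time_s: 1.8
position: [0.4007, -0.0041, 0.2316]
tool_rot: [3.106, 0.465, 0.002]
ft_force: [0.9, -0.4, -0.0]
width: 0.997
finger_force: 0.0
```

>>> apply_moves --series '[[[31,-41,0],[0,0,0],-1],[[31,-41,0],[0,0,0],-1],[[31,-41,0],[0,0,0],-1],[[31,-41,0],[0,0,0],-1],[[31,-41,0],[0,0,0],-1],[[0,0,0],[0,0,0],-1]]'

```text
time_s: 2.55
position: [0.4889, 0.2384, 0.2309]
tool_rot: [-3.105, -0.471, -0.0]
ft_force: [-1.1, -0.3, 0.1]
width: 1.002
finger_force: 0.0
```

```bash
cat >> h.py <<'E'
def delta(x,y,z,yaw):
    "remaining shift (mm, tool axes after turn) and turn (deg about tool z) to TCP x,y,z with tool-x at world yaw"
    s=ctrl.state(); Rm=R.from_rotvec(s["tool_rot"]).as_matrix()
    y0=np.degrees(np.arctan2(Rm[1,0],Rm[0,0])); a=np.radians(yaw)
    T=np.array([[np.cos(a),np.sin(a),0],[np.sin(a),-np.cos(a),0],[0,0,-1]])
    d=T.T@(np.array([x,y,z])-s["position"])*1e3
    print("t",round(s["time_s"],2),"pos",s["position"].round(4),"yaw",y0.round(2),"tiltz",Rm[:,2].round(3),"shift",d.round(1),"turn",round(y0-yaw,2),"w",round(s["width"],3),"F",s["ft_force"].round(1),round(float(s["finger_force"]),1),"q",s["joint_pos"].round(2))
E
python3 -c "
from h import *
delta(.490,.2385,.046,17)"
```

```text
t 2.55 pos [0.4889 0.2384 0.2309] yaw 17.26 tiltz [-0.     0.001 -1.   ] shift [  1.    0.2 184.9] turn 0.26 w 1.002 F [-1.1 -0.3  0.1] 0.0 q [0.29 0.14 1.62 0.   1.38 1.56]
```

>>> apply_moves --series '[[[1,0,40],[0,0,0],-1],[[0,0,40],[0,0,0],-1],[[0,0,30],[0,0,0],-1],[[0,0,25],[0,0,0],-1],[[0,0,20],[0,0,0],-1],[[0,0,15],[0,0,0],-1],[[0,0,15],[0,0,0],-1],[[0,0,0],[0,0,0],-1],[[0,0,0],[0,0,0],-1]]'

```text
time_s: 3.68
position: [0.4901, 0.2361, 0.0469]
tool_rot: [-3.107, -0.465, -0.002]
ft_force: [0.4, -0.2, 0.2]
width: 1.0
finger_force: 0.0
```

```bash
python3 -c "
from h import *
delta(.490,.2385,.046,17)
s,t=cam('scene'),cam('top')
o=np.zeros((480,800,3),np.uint8)
o[:,:400]=crop(t,140,142,100,120,4); o[:400,400:]=crop(s,330,120,100,100,4)
cv2.imwrite('pics/c2.png',o)"
```

```text
t 3.67 pos [0.4901 0.2361 0.0469] yaw 17.01 tiltz [ 0.001  0.    -1.   ] shift [ 0.6 -2.3  0.9] turn 0.01 w 1.0 F [ 0.4 -0.2  0.2] 0.0 q [ 0.29  0.37  1.76 -0.    1.01  1.56]
```

View pics/c2.png

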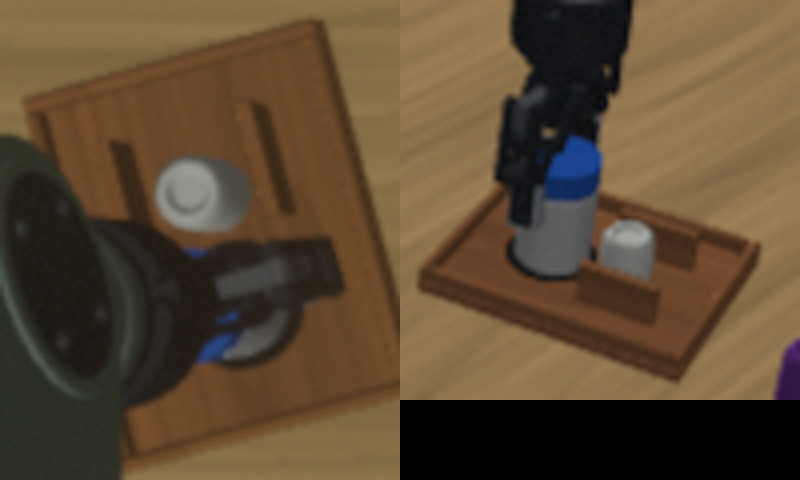

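>>> apply_moves --series '[[[0,-2,0],[0,0,0],-1],[[0,0,0],[0,0,0],0],[[0,0,0],[0,0,0],0.2],[[0,0,0],[0,0,0],0.5],[[0,0,0],[0,0,0],1],[[0,0,0],[0,0,0],1],[[0,0,0],[0,0,0],1],[[0,0,0],[0,0,0],1],[[0,0,0],[0,0,0],1],[[0,0,0],[0,0,0],1]]' --grip_force 40

```text
time_s: 5.03
position: [0.4893, 0.2382, 0.0467]
tool_rot: [-3.107, -0.465, -0.001]
ft_force: [-0.5, 1.4, 4.0]
width: 0.599
finger_force: 42.0
```

```bash
python3 -c "
from h import *
delta(.52,.02,.12,17)"
```

```text
t 5.03 pos [0.4893 0.2382 0.0467] yaw 17.01 tiltz [ 0.001  0.001 -1.   ] shift [-34.4 217.6 -73.3] turn 0.01 w 0.599 F [-0.5  1.4  4. ] 42.0 q [0.29 0.37 1.76 0.   1.01 1.57]
```

>>> apply_moves --series '[[[0,0,-8],[0,0,0],1],[[0,0,-15],[0,0,0],1],[[0,0,-25],[0,0,0],1],[[0,0,-25],[0,0,0],1],[[-5,24,0],[0,0,0],1],[[-5,32,0],[0,0,0],1],[[-5,35,0],[0,0,0],1],[[-5,35,0],[0,0,0],1],[[-5,35,0],[0,0,0],1],[[-5,32,0],[0,0,0],1],[[-4,24,0],[0,0,0],1],[[0,0,0],[0,0,0],1]]'

```text
time_s: 6.52
position: [0.52, 0.0188, 0.1197]
tool_rot: [3.107, 0.46, 0.0]
ft_force: [0.4, 0.7, -1.8]
width: 0.6
finger_force: 42.5
```

```bash
python3 -c "
from h import *
delta(.52,.02,.0387,17)
s,t=cam('scene'),cam('top')
o=np.zeros((400,800,3),np.uint8)
o[:,:400]=crop(t,250,140,100,100,4); o[:,400:]=crop(s,260,130,100,100,4)
cv2.imwrite('pics/c3.png',o)"
```

```text
t 6.53 pos [0.52   0.0188 0.1197] yaw 16.84 tiltz [ 0. -0. -1.] shift [ 0.4 -1.2 81. ] turn -0.16 w 0.6 F [ 0.4  0.7 -1.8] 42.5 q [-0.13  0.21  1.78 -0.    1.15  1.15]
```

View pics/c3.png

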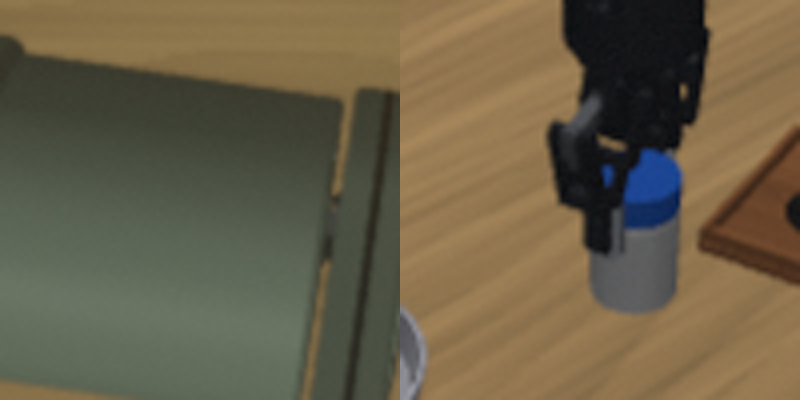

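>>> apply_moves --series '[[[0,0,20],[0,0,0],1],[[0,0,20],[0,0,0],1],[[0,0,18],[0,0,0],1],[[0,0,12],[0,0,0],1],[[0,0,6],[0,0,0],1],[[0,0,3],[0,0,0],1],[[0,0,1],[0,0,0],1],[[0,0,0],[0,0,0],1],[[0,0,0],[0,0,0],1]]'

```text
time_s: 7.75
position: [0.5202, 0.0203, 0.0397]
tool_rot: [3.107, 0.465, 0.001]
ft_force: [0.4, -0.8, -2.0]
width: 0.599
finger_force: 42.5
```

>>> apply_moves --series '[[[0,0,0.7],[0,0,0],1],[[0,0,0],[0,0,0],1],[[0,0,0],[0,0,0],1]]'

```text
time_s: 8.12
position: [0.5201, 0.0204, 0.0387]
tool_rot: [3.107, 0.465, 0.001]
ft_force: [-0.4, -0.0, -0.6]
width: 0.598
finger_force: 42.5
```

>>> apply_moves --series '[[[0,0,0.4],[0,0,0],1],[[0,0,0],[0,0,0],1],[[0,0,0],[0,0,0],1]]'

```text
time_s: 8.5
position: [0.5201, 0.0204, 0.0387]
tool_rot: [3.107, 0.465, 0.001]
ft_force: [-2.5, 0.5, 4.6]
width: 0.599
finger_force: 42.5
```

>>> apply_moves --series '[[[0,0,0],[0,0,0],0.1],[[0,0,0],[0,0,0],-0.3],[[0,0,0],[0,0,0],-1],[[0,0,0],[0,0,0],-1],[[0,0,0],[0,0,0],-1],[[0,0,0],[0,0,0],-1],[[0,0,-10],[0,0,0],-1],[[0,0,-25],[0,0,0],-1],[[0,0,-40],[0,0,0],-1],[[0,0,-40],[0,0,0],-1],[[0,0,-15],[0,0,0],-1],[[0,0,0],[0,0,0],-1]]'

```text
time_s: 10.0
position: [0.5206, 0.0203, 0.1692]
tool_rot: [3.106, 0.465, 0.004]
ft_force: [0.0, 0.0, 0.2]
width: 1.002
finger_force: 0.0
```

```bash
python3 -c "
from h import *
delta(.54,.252,.15,107)
s,t=cam('scene'),cam('top')
o=np.zeros((560,800,3),np.uint8)
o[:480,:400]=crop(t,145,142,100,120,4); o[:280,400:]=crop(s,330,150,100,70,4); o[280:560,400:]=crop(s,270,130,100,70,4)
cv2.imwrite('pics/c4.png',o)"
```

```text
t 10.0 pos [0.5206 0.0203 0.1692] yaw 17.02 tiltz [ 0.003 -0.    -1.   ] shift [215.9  86.3  19.2] turn -89.98 w 1.002 F [0.  0.  0.2] 0.0 q [-0.13  0.15  1.74  0.    1.25  1.15]
```

View pics/c4.png

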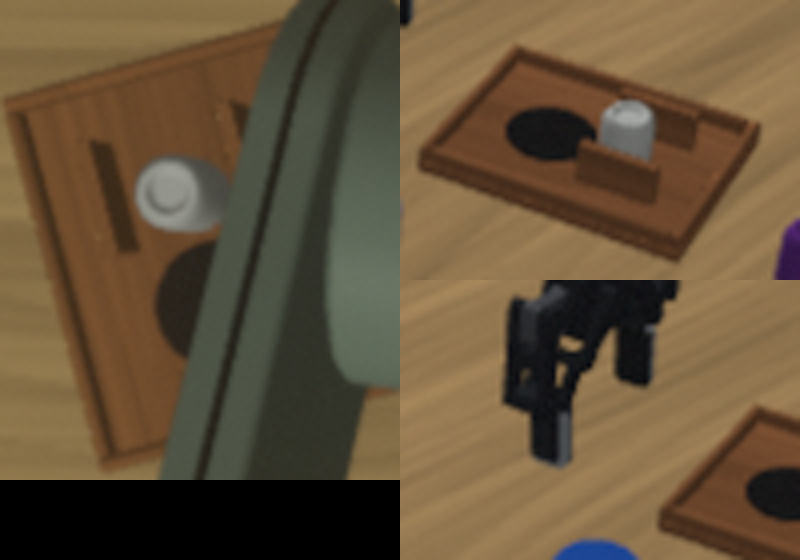

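```bash
python3 -c "
from h import *
s,t=cam('scene'),cam('top')
for v in (177,178,178.8): print(tri((t,s),((186.8,190.2),(387.4,v))), onz(s,(387.4,v),.048))
print(onz(t,(186.8,190.2),.048),'pad',onz(s,(367.5,183.25),.008))
h=cv2.cvtColor(s['image'],cv2.COLOR_RGB2HSV)
m=(h[...,2]<45).astype(np.uint8)[165:200,350:386]
N,_,st,ce=cv2.connectedComponentsWithStats(m); print(st,ce)
# silhouette of hypothesised die drawn in both views
a=np.linspace(0,2*np.pi,60)
def sil(x,y): return np.vstack([np.c_[x+r*np.cos(a),y+r*np.sin(a),0*a+z] for r,z in((.018,.008),(.018,.042),(.014,.048))])
for x,y in((.542,.252),):
  for n,d in(('t',t),('s',s)):
    p=proj(d,sil(x,y)); print(n,p.min(0),p.max(0))
for n,d,(x0,y0,w,hh) in(('t',t,(170,175,40,30)),('s',s,(370,165,35,30))):
    im=d['image'][y0:y0+hh,x0:x0+w]; g=cv2.cvtColor(im,cv2.COLOR_RGB2HSV); m=((g[...,1]<40)&(g[...,2]>80)).astype(np.uint8)
    N,_,st,ce=cv2.connectedComponentsWithStats(m); i=1+st[1:,4].argmax(); print(n,st[i]+[x0,y0,0,0,0],ce[i]+[x0,y0])
"
```

```text
(array([0.54356091, 0.25305737, 0.05142371]), np.float64(0.003889617831690625)) [0.54199017 0.25987555 0.048     ]
(array([0.54354896, 0.25415232, 0.04767952]), np.float64(0.003539604871592842)) [0.54494482 0.25629228 0.048     ]
(array([0.54353951, 0.25503209, 0.04467049]), np.float64(0.0032582777332850845)) [0.54729534 0.25344167 0.048     ]
[0.5418283  0.25208048 0.048     ] pad [0.49115009 0.24248901 0.008     ]
[[   0    0   36   35 1053]
 [   7   12   22   13  207]] [[17.63247863 16.8034188 ]
 [16.82608696 18.        ]]
t [178.4809186 180.7568289] [202.81171284 200.21716404]
s [377.18351047 175.11883652] [392.01868317 194.12251404]
t [179 181  22  19 287] [188.56445993 190.39372822]
s [380 175  14  15 149] [386.74496644 181.55704698]
```

>>> apply_moves --series '[[[0,0,0],[0,0,-6],-0.4],[[0,0,0],[0,0,-10],-0.4],[[0,0,0],[0,0,-10],-0.4],[[0,0,0],[0,0,-10],-0.4],[[0,0,0],[0,0,-10],-0.4],[[0,0,0],[0,0,-10],-0.4],[[0,0,0],[0,0,-10],-0.4],[[0,0,0],[0,0,-10],-0.4],[[0,0,0],[0,0,-8],-0.4],[[0,0,0],[0,0,-6],-0.4],[[0,0,0],[0,0,0],-0.4]]'

```text
time_s: 11.58
position: [0.5189, 0.0205, 0.1666]
tool_rot: [-1.868, -2.522, 0.002]
ft_force: [-0.2, 0.3, 0.3]
width: 0.701
finger_force: 0.0
```

```bash
python3 -c "
from h import *
delta(.543,.253,.0135,107)"
```

```text
t 11.57 pos [0.5189 0.0205 0.1666] yaw 106.94 tiltz [-0.003  0.    -1.   ] shift [215.3  91.  153.1] turn -0.06 w 0.701 F [-0.2  0.3  0.3] 0.0 q [-0.13  0.15  1.74  0.    1.25 -0.42]
```

>>> apply_moves --series '[[[25,10,0],[0,0,0],-0.4],[[40,17,0],[0,0,0],-0.4],[[40,17,0],[0,0,0],-0.4],[[40,17,0],[0,0,0],-0.4],[[40,17,0],[0,0,0],-0.4],[[30,13,0],[0,0,0],-0.4],[[0,0,35],[0,0,0],-0.4],[[0,0,30],[0,0,0],-0.4],[[0,0,15],[0,0,0],-0.4],[[0,0,10],[0,0,0],-0.4],[[0,0,0],[0,0,0],-0.4],[[0,0,0],[0,0,0],-0.4]]'

```text
time_s: 13.08
position: [0.545, 0.2528, 0.0794]
tool_rot: [1.868, 2.524, 0.003]
ft_force: [-0.1, 0.1, -0.0]
width: 0.7
finger_force: 0.0
```

```bash
python3 -c "
from h import *
delta(.543,.253,.0135,107)
s,t=cam('scene'),cam('top')
o=np.zeros((480,800,3),np.uint8)
o[:,:400]=crop(t,145,142,100,120,4); o[:400,400:]=crop(s,330,120,100,100,4)
cv2.imwrite('pics/c5.png',o)"
```

```text
t 13.07 pos [0.545  0.2528 0.0794] yaw 106.99 tiltz [ 0.002  0.001 -1.   ] shift [ 0.8 -1.9 65.9] turn -0.01 w 0.7 F [-0.1  0.1 -0. ] 0.0 q [ 0.29  0.42  1.6   0.    1.12 -0.01]
```

View pics/c5.png

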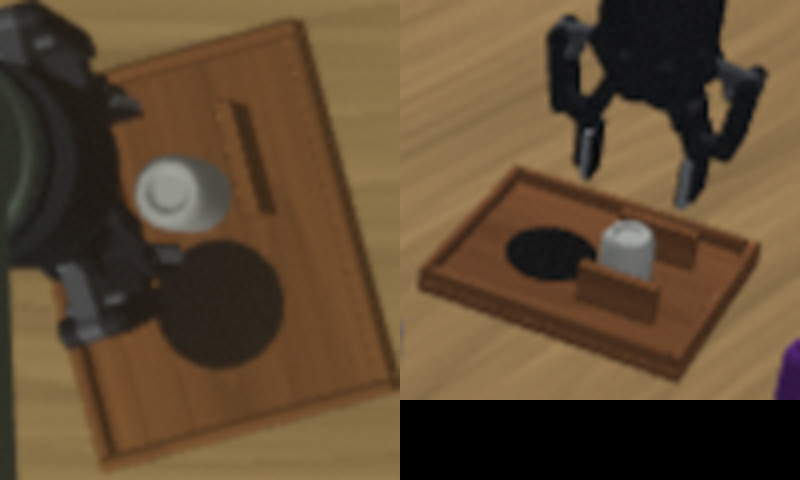

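>>> apply_moves --series '[[[1,-2,20],[0,0,0],-0.4],[[0,0,18],[0,0,0],-0.4],[[0,0,14],[0,0,0],-0.4],[[0,0,9],[0,0,0],-0.4],[[0,0,5],[0,0,0],-0.4],[[0,0,0],[0,0,0],-0.4],[[0,0,0],[0,0,0],-0.4]]' --grip_force 25

```text
time_s: 14.05
position: [0.5423, 0.2532, 0.0128]
tool_rot: [1.868, 2.525, 0.001]
ft_force: [0.3, -0.8, -0.0]
width: 0.702
finger_force: 0.0
```

```bash
python3 -c "
from h import *
delta(.543,.253,.0135,107)
s,t=cam('scene'),cam('top')
print('pad',onz(t,(200.25,217.75),.008))
o=np.zeros((480,800,3),np.uint8)
o[:,:400]=crop(t,145,142,100,120,4); o[:400,400:]=crop(s,330,120,100,100,4)
cv2.imwrite('pics/c6.png',o)"
```

```text
t 14.05 pos [0.5423 0.2532 0.0128] yaw 107.02 tiltz [ 0.001  0.    -1.   ] shift [-0.4  0.6 -0.7] turn 0.02 w 0.702 F [ 0.3 -0.8 -0. ] 0.0 q [ 0.29  0.51  1.63 -0.    1.   -0.  ]
pad [0.4897461  0.23786483 0.008     ]
```

View pics/c6.png

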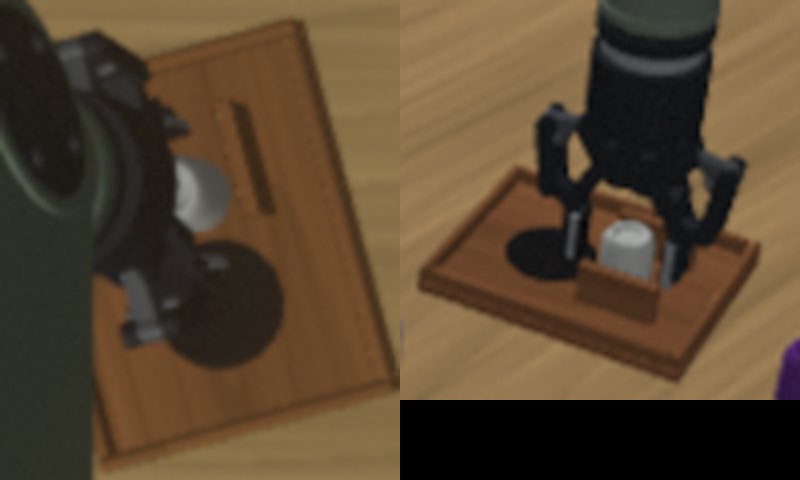

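>>> apply_moves --series '[[[0,0,0],[0,0,0],-0.1],[[0,0,0],[0,0,0],0.05],[[0,0,0],[0,0,0],0.15],[[0,0,0],[0,0,0],0.3],[[0,0,0],[0,0,0],1],[[0,0,0],[0,0,0],1],[[0,0,0],[0,0,0],1],[[0,0,0],[0,0,0],1],[[0,0,0],[0,0,0],1]]'

```text
time_s: 15.28
position: [0.5421, 0.2531, 0.0125]
tool_rot: [1.868, 2.525, 0.001]
ft_force: [-0.0, -0.1, 5.1]
width: 0.413
finger_force: 25.2
```

>>> apply_moves --series '[[[0,0,-5],[0,0,0],1],[[0,0,-12],[0,0,0],1],[[0,0,-25],[0,0,0],1],[[0,0,-35],[0,0,0],1],[[0,0,-40],[0,0,0],1],[[0,0,-30],[0,0,0],1],[[0,0,0],[0,0,0],1]]'

```text
time_s: 16.15
position: [0.544, 0.2537, 0.1631]
tool_rot: [1.866, 2.522, 0.009]
ft_force: [0.9, 1.0, -1.3]
width: 0.413
finger_force: 25.1
```

```bash
python3 -c "
from h import *
delta(.597,-.205,.16,107)"
```

```text
t 16.15 pos [0.544  0.2537 0.1631] yaw 107.02 tiltz [ 0.007  0.002 -1.   ] shift [-454.2  -83.4    3.1] turn 0.02 w 0.413 F [ 0.9  1.  -1.3] 25.1 q [ 0.29  0.32  1.55 -0.    1.27 -0.  ]
```

>>> apply_moves --series '[[[-24,-4,0],[0,0,0],1],[[-40,-7,0],[0,0,0],1],[[-45,-8,0],[0,0,0],1],[[-45,-8,0],[0,0,0],1],[[-45,-8,0],[0,0,0],1],[[-45,-9,0],[0,0,0],1],[[-45,-9,0],[0,0,0],1],[[-45,-8,0],[0,0,0],1],[[-45,-8,0],[0,0,0],1],[[-45,-8,0],[0,0,0],1],[[-30,-6,0],[0,0,0],1],[[0,0,0],[0,0,0],1]]'

```text
time_s: 17.65
position: [0.5941, -0.2073, 0.1572]
tool_rot: [-1.871, -2.52, 0.001]
ft_force: [0.9, 1.1, -0.4]
width: 0.415
finger_force: 25.1
```

```bash
python3 -c "
from h import *
delta(.597,-.205,.0075,107)
s,t=cam('scene'),cam('top')
o=np.zeros((480,800,3),np.uint8)
o[:400,:400]=crop(t,380,118,100,100,4); o[:480,400:]=crop(s,215,210,100,120,4)
cv2.imwrite('pics/c7.png',o)"
```

```text
t 17.65 pos [ 0.5941 -0.2073  0.1572] yaw 106.82 tiltz [-0.003  0.001 -1.   ] shift [  1.4   3.4 149.7] turn -0.18 w 0.415 F [ 0.9  1.1 -0.4] 25.1 q [-0.47  0.39  1.47 -0.    1.29 -0.77]
```

View pics/c7.png

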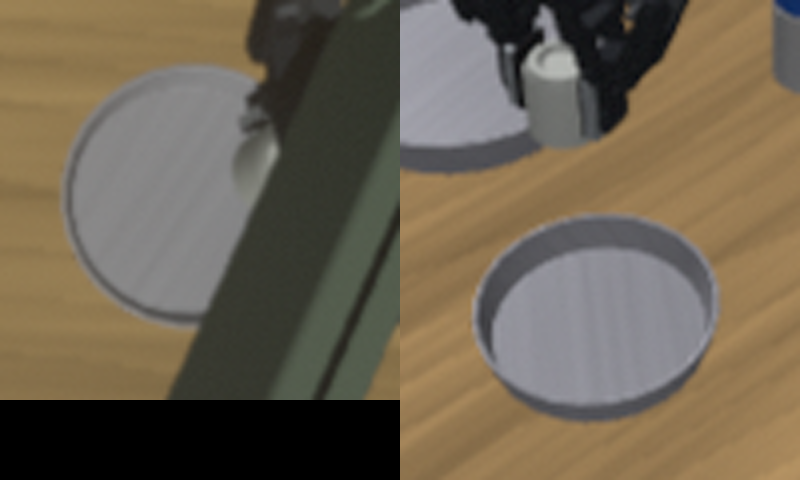

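>>> apply_moves --series '[[[1,2,25],[0,0,0],1],[[0,0,35],[0,0,0],1],[[0,0,30],[0,0,0],1],[[0,0,25],[0,0,0],1],[[0,0,15],[0,0,0],1],[[0,0,9],[0,0,0],1],[[0,0,5],[0,0,0],1],[[0,0,3],[0,0,0],1],[[0,0,0],[0,0,0],1],[[0,0,0],[0,0,0],1]]'

```text
time_s: 19.0
position: [0.5973, -0.2042, 0.0128]
tool_rot: [1.868, 2.525, 0.0]
ft_force: [-0.5, -0.3, -0.4]
width: 0.409
finger_force: 25.1
```

```bash
python3 -c "
from h import *
delta(.597,-.205,.0075,107)"
```

```text
t 19.0 pos [ 0.5973 -0.2042  0.0128] yaw 107.01 tiltz [ 0.001 -0.001 -1.   ] shift [-0.7 -0.6  5.3] turn 0.01 w 0.409 F [-0.5 -0.3 -0.4] 25.1 q [-0.47  0.57  1.54  0.    1.03 -0.76]
```

>>> apply_moves --series '[[[0,0,2],[0,0,0],1],[[0,0,2],[0,0,0],1],[[0,0,0.6],[0,0,0],1],[[0,0,0],[0,0,0],1],[[0,0,0],[0,0,0],1]]'

```text
time_s: 19.62
position: [0.5969, -0.2038, 0.0075]
tool_rot: [-1.868, -2.526, -0.0]
ft_force: [0.3, 0.4, -0.3]
width: 0.411
finger_force: 25.1
```

>>> apply_moves --series '[[[0,0,0.5],[0,0,0],1],[[0,0,0],[0,0,0],1],[[0,0,0],[0,0,0],1]]'

```text
time_s: 20.0
position: [0.5969, -0.2039, 0.0075]
tool_rot: [-1.868, -2.526, 0.0]
ft_force: [-2.1, 1.6, 5.7]
width: 0.411
finger_force: 25.4
```

>>> apply_moves --series '[[[0,0,0],[0,0,0],0.1],[[0,0,0],[0,0,0],0.0],[[0,0,0],[0,0,0],-0.15],[[0,0,0],[0,0,0],-0.15],[[0,0,0],[0,0,0],-0.15],[[0,0,-6],[0,0,0],-0.15],[[0,0,-15],[0,0,0],-0.15],[[0,0,-30],[0,0,0],-0.15],[[0,0,-40],[0,0,0],-0.15],[[0,0,-40],[0,0,0],-0.5],[[0,0,-29],[0,0,0],-1],[[0,0,0],[0,0,0],-1]]'

```text
time_s: 21.5
position: [0.5994, -0.2051, 0.1722]
tool_rot: [1.863, 2.518, 0.002]
ft_force: [0.7, -0.9, 0.1]
width: 1.003
finger_force: 0.0
```

>>> apply_moves --series '[[[0,0,0],[0,0,6],-1],[[0,0,0],[0,0,10],-1],[[0,0,0],[0,0,10],-1],[[0,0,0],[0,0,10],-1],[[0,0,0],[0,0,10],-1],[[0,0,0],[0,0,10],-1],[[0,0,0],[0,0,10],-1],[[0,0,0],[0,0,10],-1],[[0,0,0],[0,0,8],-1],[[0,0,0],[0,0,6],-1],[[0,0,0],[0,0,0],-1]]'

```text
time_s: 22.88
position: [0.5961, -0.2035, 0.1659]
tool_rot: [-3.105, -0.466, 0.003]
ft_force: [0.6, 0.1, -0.0]
width: 1.003
finger_force: 0.0
```

```bash
python3 -c "
from h import *
delta(.520,.0204,.0387,17)
s,t=cam('scene'),cam('top')
o=np.zeros((480,800,3),np.uint8)
o[:480,:400]=crop(s,215,210,100,120,4); o[:400,400:]=crop(t,230,140,100,100,4)
cv2.imwrite('pics/c8.png',o)
h=cv2.cvtColor(t['image'],cv2.COLOR_RGB2HSV)
m=((h[...,0]>100)&(h[...,0]<130)&(h[...,1]>150)&(h[...,2]>40)).astype(np.uint8)
N,_,st,ce=cv2.connectedComponentsWithStats(m)
for i in range(1,N):
  if st[i,4]>60: print(st[i],ce[i],onz(t,ce[i],.08))
"
```

```text
t 22.88 pos [ 0.5961 -0.2035  0.1659] yaw 17.09 tiltz [-0.002  0.001 -1.   ] shift [  -7.3 -236.3  127.2] turn 0.09 w 1.003 F [ 0.6  0.1 -0. ] 0.0 q [-0.47  0.38  1.46  0.    1.3   0.81]
```

View pics/c8.png

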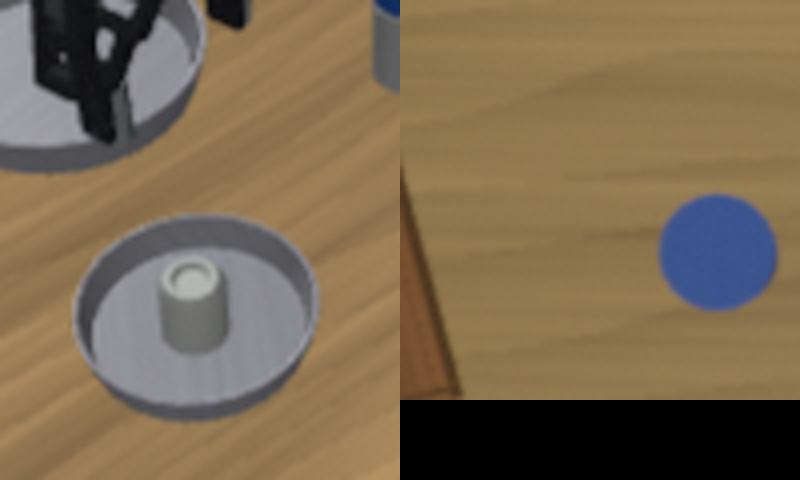

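>>> apply_moves --series '[[[-1,-25,0],[0,0,0],-1],[[-1,-45,0],[0,0,0],-1],[[-1,-50,0],[0,0,0],-1],[[-2,-50,0],[0,0,0],-1],[[-1,-40,0],[0,0,0],-1],[[-1,-26,0],[0,0,0],-1],[[0,0,15],[0,0,0],-1],[[0,0,0],[0,0,0],-1]]'

```text
time_s: 23.98
position: [0.5198, 0.0195, 0.1503]
tool_rot: [-3.106, -0.466, 0.006]
ft_force: [-0.3, 0.5, -0.1]
width: 1.001
finger_force: 0.0
```

```bash
python3 -c "
from h import *
delta(.520,.0204,.0387,17)"
```

```text
t 23.98 pos [0.5198 0.0195 0.1503] yaw 17.05 tiltz [-0.004 -0.    -1.   ] shift [  0.4  -0.8 111.6] turn 0.05 w 1.001 F [-0.3  0.5 -0.1] 0.0 q [-0.13  0.18  1.75 -0.    1.21  1.14]
```

>>> apply_moves --series '[[[0,-1,25],[0,0,0],-1],[[0,0,25],[0,0,0],-1],[[0,0,25],[0,0,0],-1],[[0,0,18],[0,0,0],-1],[[0,0,11],[0,0,0],-1],[[0,0,6],[0,0,0],-1],[[0,0,0],[0,0,0],-1],[[0,0,0],[0,0,0],-1]]'

```text
time_s: 24.98
position: [0.5216, 0.0207, 0.0428]
tool_rot: [3.107, 0.465, 0.002]
ft_force: [0.2, 0.5, 1.1]
width: 0.997
finger_force: 0.0
```

>>> apply_moves --series '[[[0,0,0],[0,0,0],0],[[0,0,0],[0,0,0],0],[[0,0,0],[0,0,0],0.2],[[0,0,0],[0,0,0],0.5],[[0,0,0],[0,0,0],1],[[0,0,0],[0,0,0],1],[[0,0,0],[0,0,0],1],[[0,0,0],[0,0,0],1],[[0,0,0],[0,0,0],1]]' --grip_force 40

```text
time_s: 26.1
position: [0.5215, 0.0207, 0.0427]
tool_rot: [3.107, 0.465, 0.002]
ft_force: [-0.6, -0.5, 5.0]
width: 0.6
finger_force: 42.3
```

```bash
python3 -c "
from h import *
delta(.4896,.238,.11,17)"
```

```text
t 26.1 pos [0.5215 0.0207 0.0427] yaw 17.02 tiltz [ 0.001 -0.    -1.   ] shift [  33.  -217.2  -67.3] turn 0.02 w 0.6 F [-0.6 -0.5  5. ] 42.3 q [-0.13  0.33  1.82  0.    0.99  1.15]
```

>>> apply_moves --series '[[[0,0,-8],[0,0,0],1],[[0,0,-18],[0,0,0],1],[[0,0,-25],[0,0,0],1],[[0,0,-17],[0,0,0],1],[[4,-24,0],[0,0,0],1],[[5,-32,0],[0,0,0],1],[[5,-35,0],[0,0,0],1],[[6,-35,0],[0,0,0],1],[[5,-35,0],[0,0,0],1],[[5,-32,0],[0,0,0],1],[[4,-24,0],[0,0,0],1],[[0,0,0],[0,0,0],1]]'

```text
time_s: 27.6
position: [0.4893, 0.2396, 0.1105]
tool_rot: [-3.106, -0.469, -0.0]
ft_force: [-0.6, 0.1, -2.8]
width: 0.594
finger_force: 42.5
```

>>> apply_moves --series '[[[0,0,15],[0,0,0],1],[[0,0,15],[0,0,0],1],[[0,0,8],[0,0,0],1],[[0,0,0],[0,0,0],1],[[0,0,0],[0,0,0],1]]'

```text
time_s: 28.22
position: [0.4902, 0.238, 0.0722]
tool_rot: [-3.107, -0.464, -0.001]
ft_force: [-0.1, 0.7, -2.0]
width: 0.597
finger_force: 42.5
```

```bash
python3 -c "
from h import *
delta(.4905,.238,.0507,17)"
```

```text
t 28.23 pos [0.4902 0.238  0.0722] yaw 16.99 tiltz [ 0.  0. -1.] shift [ 0.2  0.1 21.5] turn -0.01 w 0.597 F [-0.1  0.7 -2. ] 42.5 q [ 0.29  0.33  1.75 -0.    1.06  1.57]
```

>>> apply_moves --series '[[[0,0,10],[0,0,0],1],[[0,0,6],[0,0,0],1],[[0,0,3],[0,0,0],1],[[0,0,1.5],[0,0,0],1],[[0,0,0.7],[0,0,0],1],[[0,0,0],[0,0,0],1],[[0,0,0],[0,0,0],1]]'

```text
time_s: 29.1
position: [0.49, 0.2382, 0.0511]
tool_rot: [-3.107, -0.465, -0.001]
ft_force: [-0.3, -0.7, -2.5]
width: 0.598
finger_force: 42.5
```

>>> apply_moves --series '[[[0,0,0.5],[0,0,0],1],[[0,0,0],[0,0,0],1],[[0,0,0],[0,0,0],1]]'

```text
time_s: 29.48
position: [0.49, 0.2382, 0.0507]
tool_rot: [-3.107, -0.465, -0.001]
ft_force: [-0.6, -1.3, 0.3]
width: 0.601
finger_force: 42.7
```

Contact just begins (the weight is off the wrist); release and rise.

>>> apply_moves --series '[[[0,0,0.3],[0,0,0],1],[[0,0,0],[0,0,0],1],[[0,0,0],[0,0,0],0.1],[[0,0,0],[0,0,0],-0.3],[[0,0,0],[0,0,0],-1],[[0,0,0],[0,0,0],-1],[[0,0,0],[0,0,0],-1],[[0,0,0],[0,0,0],-1],[[0,0,-10],[0,0,0],-1],[[0,0,-25],[0,0,0],-1],[[0,0,-40],[0,0,0],-1],[[0,0,-40],[0,0,0],-1]]'

```text
time_s: 30.98
position: [0.4898, 0.2381, 0.1668]
tool_rot: [-3.107, -0.465, -0.0]
ft_force: [0.2, -0.3, 0.3]
width: 1.002
finger_force: 0.0
```

>>> apply_moves --series '[[[0,0,-20],[0,0,0],-1],[[-5,30,0],[0,0,0],-1],[[-5,45,0],[0,0,0],-1],[[-5,45,0],[0,0,0],-1],[[-5,45,0],[0,0,0],-1],[[-5,45,0],[0,0,0],-1],[[-5,30,0],[0,0,0],-1],[[0,0,0],[0,0,0],-1],[[0,0,0],[0,0,0],-1]]'

```text
time_s: 32.1
position: [0.5313, 0.0005, 0.1854]
tool_rot: [-3.107, -0.465, -0.001]
ft_force: [-1.4, 0.3, -0.1]
width: 1.0
finger_force: 0.0
```

```bash
python3 -c "
from h import *
delta(.4905,.238,.0507,17)
s,t=cam('scene'),cam('top')
o=np.zeros((600,800,3),np.uint8)
o[:480,:400]=crop(t,145,142,100,120,4); o[:320,400:]=crop(s,330,140,100,80,4); o[320:600,400:]=crop(s,215,260,100,70,4)
cv2.imwrite('pics/c9.png',o)
h=cv2.cvtColor(t['image'],cv2.COLOR_RGB2HSV)
m=((h[...,0]>100)&(h[...,0]<130)&(h[...,1]>150)&(h[...,2]>40)).astype(np.uint8)
N,_,st,ce=cv2.connectedComponentsWithStats(m)
for i in range(1,N):
  if st[i,4]>60: print(st[i],ce[i],onz(t,ce[i],.088))
"
```

```text
t 32.1 pos [5.313e-01 5.000e-04 1.854e-01] yaw 17.01 tiltz [ 0.     0.001 -1.   ] shift [  30.4 -239.1  134.7] turn 0.01 w 1.0 F [-1.4  0.3 -0.1] 0.0 q [-0.16  0.16  1.7   0.    1.29  1.11]
[173 204  29  28 627] [186.90430622 217.61562998] [0.49129773 0.23695531 0.088     ]
```

View pics/c9.png

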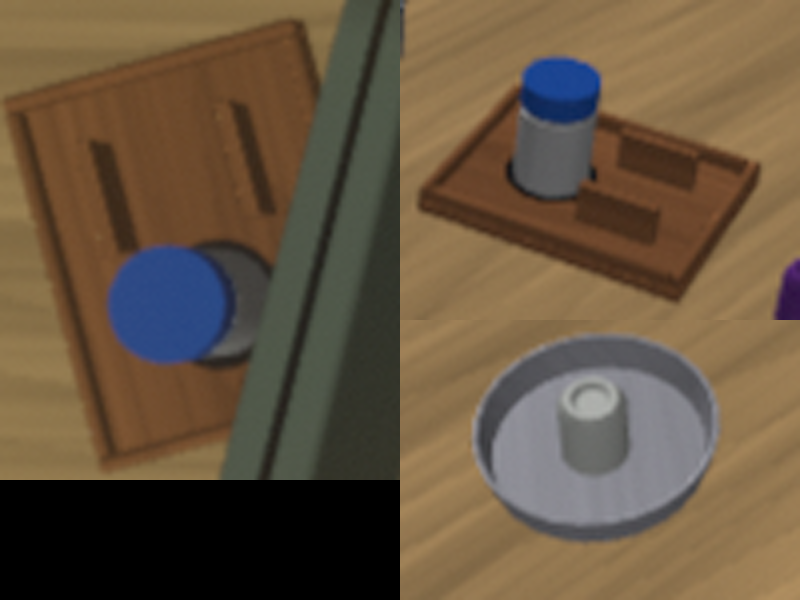

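The canister is upright on its pad, with its cap centre at top-view pixel (187, 218), about 2 mm from the pad centre. The die is upright near the middle of the dish.

```bash
python3 -c "
from bench import ctrl
print(ctrl.hand_in())"
```

```text
the job is handed in; nothing more can be done
None
```

I moved the canister to the bare desk, stood the white die upright in the small steel dish, put the canister back upright on its pad (about 2 mm off centre), and handed the job in at about 32 s.

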